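# Hold the amber colour cell in the viewer's light

## Task

Pick up the amber colour cell by its two white frosted faces only, keeping the fingers off its polished glass and cap; lifted clear, tip it to about 30 degrees from upright, keep it there for a second so the light shows up any dust, and bring it level again. Then hold it upright in the viewer's light beam, about midway between lamp and screen, with the beam passing straight through the middle of its two polished faces, and finish while still holding it there. Do not bump the viewer, and leave the other cells and everything else alone.

Things in the scene. Friction and masses are not known exactly. Their poses are not given: they have to be found in the camera images.
- amber: amber colour cell standing loose and upright on the rack, 46 x 34 x 78 mm, about 0.14 kg, any yaw (a half turn makes no difference). Origin at the centre of its underside, z up; its x runs through the two polished clear faces (46 mm apart), its y through the two frosted white faces (34 mm apart)
- amber_frosted: the amber cell's two frosted faces, the only place to grip: opaque white plates, 34 mm apart outside along y, each 40 mm wide along x, from 4 to 66 mm above the underside. Same origin and axes as amber
- amber_glass: the amber cell's glass and cap, not to be touched: clear amber glass 46 mm along x, 28 mm along y, so it stands 3 mm proud of the white plates at both x ends; on top a black cap 30 x 20 mm, 66 to 78 mm up. Same origin and axes as amber
- amber_mid (a point): centre of the amber cell's polished windows, 35 mm above its underside; axes as amber
- green: green colour cell, same size and build as the amber cell (46 x 34 x 78 mm), same origin and axes; must stay standing where it is
- blue: blue colour cell, same size and build as the amber cell (46 x 34 x 78 mm), same origin and axes; must stay standing where it is
- rack: fixed low wooden board topped with cork, 120 x 380 x 14 mm (its long side along its y), on which the three cells stand in a row 115 mm apart, in any order; origin at the centre of its underside, so the cells' undersides are 14 mm above the table
- viewer: fixed colour viewer: green base 290 x 90 x 12 mm, long side along its x; at its -x end a black lamp head (60 x 60 mm, 100 to 160 mm above the table), at its +x end a white screen (80 x 80 mm, 90 to 170 mm above the table), free gap of 165 mm between. The thin beam runs level along x from lamp to screen. Origin under the base centre, z up
- beam_mid (a point): middle of the light beam, halfway between lamp and screen, 130 mm above the table; its x axis is the beam's direction, z up
- mug: blue mug, 80 mm wide, 90 mm high, handle at its +y; origin under its centre; bystander
- cane_coil: ring of cane, 150 mm across, 18 mm high, lying flat; origin under its centre; bystander
- glue: white bottle with a red cap, 60 mm wide, 160 mm high; origin under its centre; bystander
- tin: steel tin, 70 mm wide, 70 mm high; origin under its centre; bystander
- brush: brush lying flat, about 200 mm long; bystander

How it is judged:
On the way, in this order (a step that is already met when the one before it is completed fails the run):
1. the amber cell, gripped by its frosted faces and lifted clear, is tipped to about 30 degrees (20 to 40) (contact force between the fingers and amber_frosted above 2 N and contact force between amber and rack below 0.1 N and contact force between amber and viewer below 0.1 N and height (world z) of amber above 0.045 m and angle between amber's own z axis and vertical between 0.349 and 0.698 rad), for 0.4 s.
2. it is brought level again (within 7 degrees), still gripped and clear (contact force between the fingers and amber_frosted above 2 N and contact force between amber and rack below 0.1 N and contact force between amber and viewer below 0.1 N and height (world z) of amber above 0.045 m and angle between amber's own z axis and vertical below 0.122 rad), for 0.2 s.
At the end, for the whole second after the job is handed in: Fingers hold the amber cell still by its frosted faces, touching nothing else, upright within 7 deg, square to the beam within 10 deg, window centre within 9 mm sideways, 15 mm in height and 35 mm along the beam of its middle; other cells stand, nothing else moved 20 mm (all of step 2 and angle between the x axis of amber and the x axis of beam_mid, either way round below 0.175 rad and linear speed of amber below 0.03 m/s and x of amber_mid in the frame of beam_mid between -0.035 and 0.035 m and y of amber_mid in the frame of beam_mid between -0.009 and 0.009 m and z of amber_mid in the frame of beam_mid between -0.015 and 0.015 m and distance of each of green, blue, mug, cane_coil, glue, tin, brush from where it was at the start of the episode below 0.02 m and angle between each of green, blue's own z axis and vertical below 0.1 rad); the arm keeps its last pose, push and grip.
It fails at once if the fingers touch the amber cell's polished glass or cap (contact force between the fingers and amber_glass above 0.5 N).
It fails at once if the amber cell or the robot bumps the viewer (contact force between any of amber, the fingers, the arm and viewer above 1 N).
It fails at once if the amber cell is tipped past 55 degrees (angle between amber's own z axis and vertical above 0.96 rad).
It fails at once if another cell or a bystander is moved by 20 mm (distance of any of green, blue, mug, cane_coil, glue, tin, brush from where it was at the start of the episode above 0.02 m).
It also fails if it takes over 45 s, if anything falls off the work surface, if the arm or the gripper's body presses on something with over 40 N, if the wrist force passes 120 N, or if a joint passes its speed limit or range.

## Robot

A 6-joint arm with a two-finger parallel gripper is mounted at the origin on the work surface. World frame = base frame: x ahead of the robot, y to its left, z up, the work surface at z = 0. Lengths are in m, angles in rad, forces in N, time in s.
With the tool pointing down it reaches from about 0.375 to 0.925 m from the base axis. Payload 5.7 kg.
Tool frame: the origin (TCP) lies midway between the tips of the shut fingers; the grasp point (between the pads) lies 19 mm behind it; y points along the fingers, x is the direction in which the jaws open and shut, and the axes are right-handed (so a half turn about y gives the same grasp; the last joint's range is limited). The gripper opens to 85 mm and grips with 20 to 120 N. Pads are 22 mm wide; open, the fingers measure 114 mm over their backs; the gripper's body (76 mm by 85 mm) begins 54 mm behind the grasp point. The pads swing forward as they close: fully open they stand 13 mm farther back than shut.
Start: joints at [1.118, 0.359, 1.51, -0, 1.272, -0.115], TCP at [0.199, 0.566, 0.206] pointing down, gripper open.
Joint ranges: [-2.97, 2.97], [-1.01, 2.36], [0.21, 2.38], [-0.96, 4.11], [0.2, 2.71], [-2.98, 2.98]. Speed limits (rad/s): [2.39, 2.39, 3.14, 3.14, 3.14, 3.14].

## Interface

Orientations are given as a rotation vector (axis times angle).
In Python, from cell import env, cams, job gives the robot as it stands.
- The arm moves only by the shell command python3 -m creep 'ROWS' [FORCE]. ROWS is JSON, a list of rows, each an object of numbers: "tx", "ty", "tz": the shift along the tool's x, y, z in cm; "spin": the turn about the tool's y in rad; "grip": the finger opening in cm, from 0 to 8.54. A call has 1 to 12 rows; each row is the pose to reach, as a shift and turn from the pose commanded when the call began, along the tool's axes at that moment; what a row does not reach only later rows make up. A row lasts 1/8 s, in which the tool goes at most 62.5 mm and 10.7 degrees, less where a joint would pass 70% of its speed; a pose out of reach is approached as far as the arm can. A call with a gripper value outside its range is refused whole. The fingers move at their own pace and stop on an object; FORCE is the grip in N (left out, the last holds). Time passes only in rows, so rows that repeat a pose let the fingers close. It gives the time, the measured TCP pose, the force and the opening at its end, in the units of the state.
- env.observe(): the state, without advancing time (a new reading comes with each control period).
- cams.grab_frame(name): name is "scene" or "side" or "wrist"; returns (picture, depth): 400x640x3 uint8, red, green, blue; 400x640 float32, m along the optical axis (not along the pixel's ray), 0 where there is no reading.
- cams.get_calibration(name): a dict with "K" (3x3 intrinsics, pixels), "extrinsics" (4x4, takes a point from world to camera coordinates). Camera axes: x right, y down, z forward; pixel columns grow to the right and rows downward; lengths in m; the calibration is good to about 2 mm. A picture is of the moment at which its call begins: read the wrist's pose just before it. get_calibration takes no time and is no camera call; for the wrist camera it gives the pose at the moment of the call.
- job.sign_off(): hands the job in, once; it reports no verdict.
Trained networks look in the newest picture that a camera, given by its name, has taken for a name from the list of things; names that differ only in an ending like _2 or _b are one class to them, and where a whole thing is asked for, a point or a joint stands for the part that bears it (a point fixed in the world has none). Each returns a list of dicts, best first, with "conf" (0 to 1); they miss things now and then, are a little off and sometimes report something else, mostly with a low value. They report only what shows in the picture. A call takes as long as a camera call.
- cams.masks_of(camera, target): "pixels" (400x640 bool, what is visible of it).
- cams.spot_point(camera, target): "position" ([x, y, z] in m, in world coordinates, good to about 4 mm: a listed point, or the origin of a listed thing).
The state is a dict: "time": time; "joint_pos": joint angles; "qd": joint speeds; "effort": joint torques, N m; "tool_pos": TCP position; "eef_rot": TCP orientation; "force": force on the tool from outside, world axes, zero at the start; "moment": the same for the moment, N m; "grip_width": opening from 0.0 (shut) to 1.0 (fully open).
Only numpy, scipy, OpenCV 4.12 (cv2) and the standard library are available. Lean on these libraries where they do the work, as an engineer would, in place of code of your own. Each camera call takes 0.05 s, during which the arm holds its last target. There are 200 camera calls.

## Working session

There is one attempt and no reset: what is moved stays moved. The work goes in short steps, Python scripts to look and compute and a shell command to move; the robot and the scene stay as the last step left them, time stands still between calls to the robot, and variables do not carry over. Pictures are saved under pics/ and viewed, about 8 in all and at most 12, crops included, and the job is handed in when it is done.

```bash
mkdir -p pics; ls
python3 - <<'E'
from cell import env,cams,job
import cv2,numpy as np
s=env.observe();print(s['time'],s['tool_pos'],s['eef_rot'],s['grip_width'])
ims=[]
for c in ["scene","side"]:
    im,d=cams.grab_frame(c);ims.append(im)
    for t in ["amber","amber_mid","green","blue","rack","viewer","beam_mid","glue","mug","tin","cane_coil","brush"]:
        try: r=cams.spot_point(c,t)
        except Exception as e: print(t,e);continue
        print(c,t,[(np.round(x['position'],3).tolist(),round(x['conf'],2)) for x in r[:2]])
cv2.imwrite('pics/a.png',cv2.resize(np.vstack(ims)[:,:,::-1],(480,600)))
E
```

```text
pics
0.0 [0.19852244 0.56542379 0.20535428] [-1.35119687 -0.95563357  0.95833261] 1.000940029658256
scene amber [([0.539, -0.301, 0.01], 0.8)]
scene amber_mid [([0.539, -0.305, 0.053], 0.75)]
scene green [([0.516, -0.185, 0.012], 0.77)]
scene blue [([0.543, -0.302, 0.013], 0.68), ([0.504, -0.075, 0.013], 0.58)]
scene rack [([0.522, -0.181, -0.002], 0.94), ([0.519, -0.185, 0.012], 0.71)]
scene viewer [([0.549, 0.2, 0.004], 0.87)]
scene beam_mid [([0.55, 0.2, 0.13], 0.64), ([0.522, -0.181, -0.005], 0.2)]
scene glue [([0.507, -0.572, 0.004], 0.97), ([0.548, 0.196, 0.13], 0.41)]
scene mug [([0.747, -0.274, 0.001], 0.76), ([0.549, 0.201, 0.002], 0.23)]
scene tin [([0.751, 0.236, -0.001], 0.7)]
scene cane_coil [([0.788, -0.076, 0.003], 0.72)]
scene brush [([0.467, 0.597, 0.003], 0.74)]
side amber [([0.541, -0.299, 0.011], 0.69), ([0.542, -0.3, 0.018], 0.19)]
side amber_mid [([0.542, -0.3, 0.054], 0.53)]
side green [([0.517, -0.188, 0.016], 0.45), ([0.505, -0.075, 0.009], 0.44)]
side blue [([0.503, -0.076, 0.014], 0.75)]
side rack [([0.524, -0.186, -0.0], 0.59)]
side viewer [([0.551, 0.196, 0.002], 0.75), ([0.504, -0.074, 0.014], 0.7)]
side beam_mid [([0.547, 0.198, 0.129], 0.56)]
side glue [([0.503, -0.573, -0.002], 0.97), ([0.521, -0.188, 0.014], 0.23)]
side mug [([0.746, -0.27, 0.001], 0.59)]
side tin [([0.747, 0.232, -0.003], 0.62)]
side cane_coil [([0.788, -0.076, 0.002], 0.8)]
side brush [([0.474, 0.6, 0.001], 0.81)]
```

View picture.

View pics/a.png

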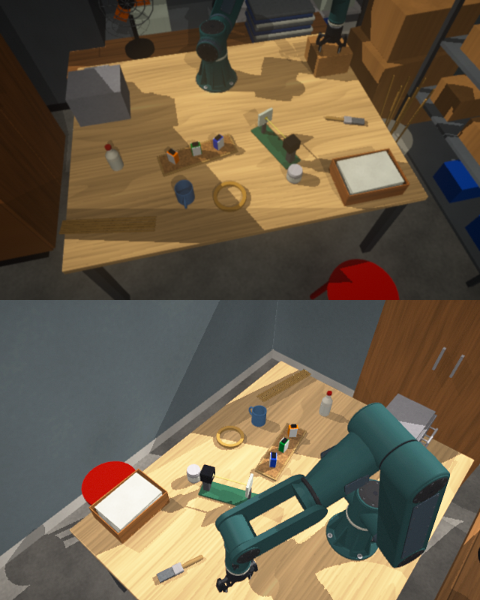

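Run:
```python
from cell import env,cams,job
import numpy as np
from scipy.spatial.transform import Rotation as R
s=env.observe();print(s['time'],s['tool_pos'],'\n',R.from_rotvec(s['eef_rot']).as_matrix().round(3))
for c in ["scene","side","wrist"]:
    k=cams.get_calibration(c);E=np.array(k['extrinsics']);print(c,(-E[:3,:3].T@E[:3,3]).round(3),E[2,:3].round(2),k['K'][0][0])
```

```text
1.3 [0.19883186 0.56607551 0.20619757] 
 [[ 0.331 -0.    -0.944]
 [ 0.944 -0.     0.331]
 [-0.    -1.     0.   ]]
scene [ 1.567 -0.192  1.426] [-0.58  0.11 -0.81] 475.7834689425023
side [-0.083  0.928  1.534] [ 0.4  -0.49 -0.77] 501.3575540623305
wrist [0.122 0.593 0.374] [ 0.3  -0.1  -0.95] 286.61912100179796
```

The picture shows the amber (172,157), green (196,149) and blue (218,142) cells in the scene view. The viewer's screen is at (265,117), near the robot, and its lamp is at (291,143). The networks agree with this. Next I'll measure the yaws and read the move tool's help.

```bash
python3 -m creep --help | head -40
python3 - <<'E'
from cell import env,cams,job
import numpy as np, cv2
def pts(c,m,d):
    k=cams.get_calibration(c);K=np.array(k['K']);E=np.array(k['extrinsics'])
    v,u=np.nonzero(m&(d>0));z=d[v,u]
    P=np.c_[(u-K[0,2])*z/K[0,0],(v-K[1,2])*z/K[1,1],z]
    return (P-E[:3,3])@E[:3,:3],(v,u)
for c in ["scene","side"]:
    im,d=cams.grab_frame(c)
    r=cams.masks_of(c,"viewer")[0];P,_=pts(c,r['pixels'],d)
    b=P[(P[:,2]>.004)&(P[:,2]<.02)]
    print(c,'base rect',len(b),cv2.minAreaRect((b[:,:2]*1000).astype(np.float32)))
    for lo,hi in((.1,.165),(.165,.18)):
        q=P[(P[:,2]>lo)&(P[:,2]<hi)]
        print(lo,len(q), np.percentile(q[:,:2],[2,50,98],axis=0).round(3).tolist() if len(q) else'')
    r=cams.masks_of(c,"amber")
    P,(v,u)=pts(c,r[0]['pixels'],d);print(r[0]['conf'],len(P),P.mean(0).round(3),P.min(0).round(3),P.max(0).round(3))
    y,x=v.mean(),u.mean();y,x=int(y),int(x)
    cv2.imwrite(f'pics/amb_{c}.png',cv2.resize(im[y-25:y+25,x-30:x+50,::-1],None,fx=5,fy=5,interpolation=cv2.INTER_CUBIC))
a=[cv2.imread(f'pics/amb_{c}.png') for c in("scene","side")];cv2.imwrite('pics/b.png',np.vstack(a))
E
```

```text
scene base rect 1163 ((514.7828369140625, 187.07748413085938), (361.3402404785156, 100.21696472167969), 20.683181762695312)
0.1 622 [[0.456, 0.13], [0.641, 0.218], [0.681, 0.274]]
0.165 115 [[0.45, 0.131], [0.473, 0.182], [0.675, 0.264]]
0.6 253 [ 0.548 -0.3    0.064] [ 0.467 -0.333  0.002] [ 0.567 -0.274  0.101]
side base rect 1185 ((593.627197265625, 202.85821533203125), (293.9523620605469, 168.6417236328125), 7.442446708679199)
0.1 519 [[0.446, 0.144], [0.632, 0.243], [0.674, 0.278]]
0.165 82 [[0.448, 0.134], [0.467, 0.175], [0.665, 0.267]]
0.55 204 [ 0.536 -0.289  0.062] [ 0.513 -0.32   0.015] [ 0.567 -0.263  0.097]invalid input: not JSON, or not a number
```

View pics/b.png

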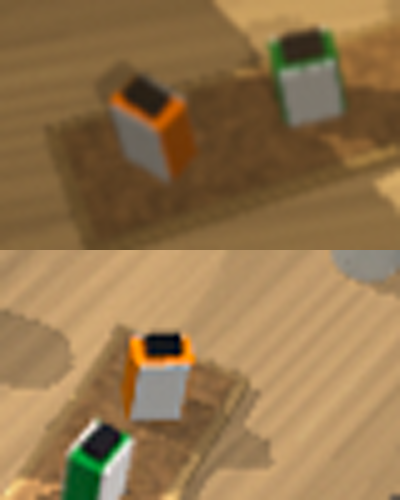

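```bash
python3 -m creep '[{"tx":-4,"tz":-6,"ty":-10},{"tx":-10,"tz":-19,"ty":-10},{"tx":-20,"tz":-39,"ty":-10,"spin":0.3},{"tx":-20,"tz":-39,"ty":-10,"spin":0.6},{"tx":-20,"tz":-39,"ty":-10,"spin":0.9},{"tx":-20,"tz":-39,"ty":-10,"spin":1.1},{"tx":-45,"tz":-58,"ty":-10,"spin":1.3},{"tx":-45,"tz":-58,"ty":-10,"spin":1.5},{"tx":-45,"tz":-58,"ty":-10,"spin":1.7},{"tx":-45,"tz":-58,"ty":-10,"spin":1.9},{"tx":-45,"tz":-58,"ty":-10,"spin":1.91},{"tx":-45,"tz":-58,"ty":-10,"spin":1.91}]'
```

```text
invalid input at $[0]: expected keys tx, ty, tz, spin, grip
```

All five keys are needed.

```bash
python3 -m creep '[{"tx":-4,"tz":-6,"ty":-10,"spin":0,"grip":8.5},{"tx":-10,"tz":-19,"ty":-10,"spin":0,"grip":8.5},{"tx":-20,"tz":-39,"ty":-10,"spin":0.3,"grip":8.5},{"tx":-20,"tz":-39,"ty":-10,"spin":0.6,"grip":8.5},{"tx":-20,"tz":-39,"ty":-10,"spin":0.9,"grip":8.5},{"tx":-20,"tz":-39,"ty":-10,"spin":1.1,"grip":8.5},{"tx":-45,"tz":-58,"ty":-10,"spin":1.3,"grip":8.5},{"tx":-45,"tz":-58,"ty":-10,"spin":1.5,"grip":8.5},{"tx":-45,"tz":-58,"ty":-10,"spin":1.7,"grip":8.5},{"tx":-45,"tz":-58,"ty":-10,"spin":1.9,"grip":8.5},{"tx":-45,"tz":-58,"ty":-10,"spin":1.91,"grip":8.5},{"tx":-45,"tz":-58,"ty":-10,"spin":1.91,"grip":8.5}]'
python3 - <<'E'
from cell import env
from scipy.spatial.transform import Rotation as R
s=env.observe();print(s['time'],s['tool_pos'],s['joint_pos'].round(2) if hasattr(s['joint_pos'],'round') else s['joint_pos'],'\n',R.from_rotvec(s['eef_rot']).as_matrix().round(3))
E
```

```text
time: 3.1
tool_pos: [0.5876, -0.0302, 0.3059]
eef_rot: [-1.51, 0.507, -0.508]
force: [0.8, 0.1, -0.6]
grip_width: 0.996
3.1 [ 0.58764538 -0.03022227  0.305895  ] [-0.17  0.27  1.39  0.    1.48  0.48] 
 [[ 0.797  0.001  0.604]
 [-0.604  0.     0.797]
 [ 0.    -1.     0.   ]]
```

```bash
python3 -m creep '[{"tx":24,"tz":18,"ty":0,"spin":0,"grip":8.5},{"tx":24,"tz":18,"ty":0,"spin":0,"grip":8.5},{"tx":24,"tz":18,"ty":0,"spin":0,"grip":8.5},{"tx":24,"tz":18,"ty":0,"spin":0,"grip":8.5},{"tx":40,"tz":30,"ty":0,"spin":0,"grip":8.5},{"tx":40,"tz":30,"ty":0,"spin":0,"grip":8.5},{"tx":40,"tz":30,"ty":0,"spin":0,"grip":8.5},{"tx":40,"tz":30,"ty":0,"spin":0,"grip":8.5}]'
python3 - <<'E'
from cell import env
from scipy.spatial.transform import Rotation as R
s=env.observe();print(s['time'],s['tool_pos'],s['joint_pos'].round(2) if hasattr(s['joint_pos'],'round') else s['joint_pos'],'\n',R.from_rotvec(s['eef_rot']).as_matrix().round(3))
E
```

```text
time: 4.1
tool_pos: [0.9736, -0.0253, 0.2669]
eef_rot: [-1.496, 0.462, -0.541]
force: [0.5, -0.5, 0.3]
grip_width: 0.997
4.1 [ 0.9735923  -0.02529786  0.26688008] [-0.1   0.98  0.22  0.    1.9   0.54] 
 [[ 0.8    0.052  0.598]
 [-0.599 -0.001  0.801]
 [ 0.042 -0.999  0.03 ]]
```

```bash
python3 -m creep '[{"tx":40,"tz":30,"ty":0,"spin":0,"grip":8.5},{"tx":40,"tz":30,"ty":0,"spin":0,"grip":8.5},{"tx":40,"tz":30,"ty":0,"spin":0,"grip":8.5},{"tx":40,"tz":30,"ty":0,"spin":0,"grip":8.5},{"tx":40,"tz":30,"ty":0,"spin":0,"grip":8.5},{"tx":40,"tz":30,"ty":0,"spin":0,"grip":8.5}]'
python3 - <<'E'
from cell import env
from scipy.spatial.transform import Rotation as R
s=env.observe();print(s['time'],s['tool_pos'],s['joint_pos'].round(2) if hasattr(s['joint_pos'],'round') else s['joint_pos'],'\n',R.from_rotvec(s['eef_rot']).as_matrix().round(3))
E
```

```text
time: 4.85
tool_pos: [1.0261, -0.0201, 0.1991]
eef_rot: [-1.475, 0.411, -0.588]
force: [1.0, 0.0, -0.3]
grip_width: 0.993
4.85 [ 1.02610913 -0.02010023  0.19912562] [-0.09  1.05  0.21  0.01  1.76  0.55] 
 [[ 0.795  0.117  0.595]
 [-0.599 -0.003  0.801]
 [ 0.095 -0.993  0.068]]
```

```bash
python3 -m creep '[{"tx":-11,"tz":-26,"ty":-8,"spin":0,"grip":8.5},{"tx":-11,"tz":-26,"ty":-8,"spin":0,"grip":8.5},{"tx":-11,"tz":-26,"ty":-8,"spin":0,"grip":8.5},{"tx":-11,"tz":-26,"ty":-8,"spin":0,"grip":8.5},{"tx":-11,"tz":-26,"ty":-8,"spin":0,"grip":8.5},{"tx":-11,"tz":-26,"ty":-8,"spin":0,"grip":8.5}]'
python3 - <<'E'
from cell import env
from scipy.spatial.transform import Rotation as R
s=env.observe();print(s['time'],s['tool_pos'],s['joint_pos'].round(2) if hasattr(s['joint_pos'],'round') else s['joint_pos'],'\n',R.from_rotvec(s['eef_rot']).as_matrix().round(3))
E
```

```text
time: 5.6
tool_pos: [0.7723, -0.1647, 0.2534]
eef_rot: [-1.476, 0.412, -0.592]
force: [1.0, 0.5, 0.4]
grip_width: 0.998
5.6 [ 0.77225229 -0.16471033  0.25341274] [-0.31  0.54  1.1   0.03  1.39  0.33] 
 [[ 0.793  0.118  0.597]
 [-0.601 -0.004  0.799]
 [ 0.097 -0.993  0.068]]
```

```bash
python3 -m creep '[{"tx":-45,"tz":-14,"ty":-10,"spin":0,"grip":8.5},{"tx":-45,"tz":-14,"ty":-10,"spin":0,"grip":8.5},{"tx":-45,"tz":-14,"ty":-10,"spin":0,"grip":8.5},{"tx":-45,"tz":-14,"ty":-10,"spin":0,"grip":8.5},{"tx":-45,"tz":-14,"ty":-10,"spin":0,"grip":8.5},{"tx":-45,"tz":-14,"ty":-10,"spin":0,"grip":8.5},{"tx":-45,"tz":-14,"ty":-10,"spin":0,"grip":8.5},{"tx":-65,"tz":-29,"ty":-10,"spin":0,"grip":8.5},{"tx":-65,"tz":-29,"ty":-10,"spin":0,"grip":8.5},{"tx":-65,"tz":-29,"ty":-10,"spin":0,"grip":8.5}]'
python3 - <<'E'
from cell import env
from scipy.spatial.transform import Rotation as R
s=env.observe();print(s['time'],s['tool_pos'],s['joint_pos'].round(2) if hasattr(s['joint_pos'],'round') else s['joint_pos'],'\n',R.from_rotvec(s['eef_rot']).as_matrix().round(3))
E
```

```text
time: 6.85
tool_pos: [0.1759, -0.0098, 0.2782]
eef_rot: [-1.477, 0.405, -0.586]
force: [-1.8, -2.8, 1.5]
grip_width: 0.999
6.85 [ 0.17593712 -0.00981255  0.27822519] [-0.63 -0.56  2.13  0.07  1.48  0.01] 
 [[ 0.798  0.118  0.59 ]
 [-0.594 -0.004  0.804]
 [ 0.098 -0.993  0.067]]
```

```bash
python3 -m creep '[{"tx":19.5,"tz":14.5,"ty":3,"spin":0,"grip":8.5},{"tx":19.5,"tz":14.5,"ty":3,"spin":0,"grip":8.5},{"tx":19.5,"tz":14.5,"ty":3,"spin":0,"grip":8.5},{"tx":19.5,"tz":14.5,"ty":3,"spin":0,"grip":8.5},{"tx":18,"tz":13.5,"ty":18.5,"spin":0,"grip":8.5},{"tx":18,"tz":13.5,"ty":18.5,"spin":0,"grip":8.5},{"tx":18,"tz":13.5,"ty":18.5,"spin":0,"grip":8.5},{"tx":-2,"tz":-1.5,"ty":15.5,"spin":0,"grip":8.5},{"tx":-2,"tz":-1.5,"ty":15.5,"spin":0,"grip":8.5},{"tx":-2,"tz":-1.5,"ty":15.5,"spin":0,"grip":8.5}]'
python3 - <<'E'
from cell import env
from scipy.spatial.transform import Rotation as R
s=env.observe();print(s['time'],s['tool_pos'],s['joint_pos'].round(2) if hasattr(s['joint_pos'],'round') else s['joint_pos'],'\n',R.from_rotvec(s['eef_rot']).as_matrix().round(3))
E
```

```text
time: 8.1
tool_pos: [0.2367, -0.0103, 0.125]
eef_rot: [-1.477, 0.413, -0.583]
force: [0.2, -1.2, 2.5]
grip_width: 0.996
8.1 [ 0.23672244 -0.01031039  0.12503299] [-0.42 -0.17  2.38  0.06  0.83  0.19] 
 [[ 0.797  0.112  0.593]
 [-0.597 -0.002  0.802]
 [ 0.091 -0.994  0.065]]
```

```bash
python3 -m creep '[{"tx":-16,"tz":-12,"ty":-1,"spin":0,"grip":8.5},{"tx":-16,"tz":-12,"ty":-1,"spin":0,"grip":8.5},{"tx":-16,"tz":-12,"ty":-1,"spin":0,"grip":8.5}]'
python3 - <<'E'
from cell import env
from scipy.spatial.transform import Rotation as R
s=env.observe();print(s['time'],s['tool_pos'],s['joint_pos'].round(2) if hasattr(s['joint_pos'],'round') else s['joint_pos'],'\n',R.from_rotvec(s['eef_rot']).as_matrix().round(3))
E
```

```text
time: 8.48
tool_pos: [0.1366, -0.0244, 0.1735]
eef_rot: [-1.486, 0.429, -0.572]
force: [0.5, -1.6, 0.2]
grip_width: 0.995
8.475 [ 0.13662284 -0.02440348  0.17346151] [-0.96 -0.54  2.37  0.08  1.25 -0.34] 
 [[ 0.798  0.093  0.596]
 [-0.598 -0.005  0.801]
 [ 0.078 -0.996  0.052]]
```

```bash
cat > st.py <<'E'
from cell import env
import numpy as np
from scipy.spatial.transform import Rotation as R
s=env.observe();M=R.from_rotvec(s['eef_rot']).as_matrix()
print(round(s['time'],2),np.round(s['tool_pos'],4),'q',np.round(s['joint_pos'],2),'F',np.round(s['force'],1),'g',round(float(s['grip_width'])*85,1))
print('x',M[:,0].round(3),'y',M[:,1].round(3),'z',M[:,2].round(3),'tilt',np.degrees(np.arccos(-M[2,1])).round(1))
E
python3 -m creep '[{"tx":20,"tz":17.5,"ty":1,"spin":0,"grip":8.5},{"tx":20,"tz":17.5,"ty":1,"spin":0,"grip":8.5},{"tx":20,"tz":17.5,"ty":1,"spin":0,"grip":8.5},{"tx":20,"tz":17.5,"ty":1,"spin":0,"grip":8.5},{"tx":20,"tz":17.5,"ty":1,"spin":0,"grip":8.5},{"tx":18.5,"tz":17,"ty":14,"spin":0,"grip":8.5},{"tx":18.5,"tz":17,"ty":14,"spin":0,"grip":8.5},{"tx":18.5,"tz":17,"ty":14,"spin":0,"grip":8.5},{"tx":3,"tz":5,"ty":12.5,"spin":0,"grip":8.5},{"tx":3,"tz":5,"ty":12.5,"spin":0,"grip":8.5},{"tx":3,"tz":5,"ty":12.5,"spin":0,"grip":8.5}]'; python3 st.py
```

```text
time: 9.85
tool_pos: [0.2569, -0.0026, 0.089]
eef_rot: [-1.494, 0.459, -0.548]
force: [-0.2, -0.4, -1.1]
grip_width: 0.995
9.85 [ 0.2569 -0.0026  0.089 ] q [-0.31  0.01  2.37  0.02  0.7   0.32] F [-0.2 -0.4 -1.1] g 84.6
x [ 0.798 -0.601  0.048] y [ 0.059 -0.002 -0.998] z [0.6   0.799 0.034] tilt 3.4
```

```bash
python3 -m creep '[{"tx":-16,"tz":-12,"ty":7,"spin":0,"grip":8.5},{"tx":-16,"tz":-12,"ty":7,"spin":0,"grip":8.5},{"tx":-16,"tz":-12,"ty":7,"spin":0,"grip":8.5}]'; python3 st.py
```

```text
time: 10.22
tool_pos: [0.1961, -0.0033, 0.1295]
eef_rot: [-1.506, 0.485, -0.523]
force: [0.1, -0.2, 0.3]
grip_width: 0.994
10.22 [ 0.1961 -0.0033  0.1295] q [-0.39 -0.2   2.37  0.01  0.94  0.25] F [ 0.1 -0.2  0.3] g 84.5
x [ 0.799 -0.601  0.021] y [ 0.024 -0.002 -1.   ] z [0.6   0.8   0.013] tilt 1.4
```

```bash
python3 -m creep '[{"tx":3,"tz":3,"ty":-11,"spin":0,"grip":8.5},{"tx":3,"tz":3,"ty":-11,"spin":0,"grip":8.5},{"tx":45.5,"tz":-3,"ty":-11,"spin":0,"grip":8.5},{"tx":45.5,"tz":-3,"ty":-11,"spin":0,"grip":8.5},{"tx":45.5,"tz":-3,"ty":-11,"spin":0,"grip":8.5},{"tx":45.5,"tz":-3,"ty":-11,"spin":0,"grip":8.5},{"tx":45.5,"tz":-3,"ty":-11,"spin":0,"grip":8.5},{"tx":45.5,"tz":-3,"ty":-11,"spin":0,"grip":8.5},{"tx":45.5,"tz":-3,"ty":-11,"spin":0,"grip":8.5},{"tx":45.5,"tz":-3,"ty":-11,"spin":0,"grip":8.5},{"tx":45.5,"tz":-3,"ty":-11,"spin":0,"grip":8.5}]'; python3 st.py
cat > look.py <<'E'
import sys,numpy as np,cv2
from cell import env,cams
im,d=cams.grab_frame("wrist");k=cams.get_calibration("wrist");K=np.array(k['K']);E=np.array(k['extrinsics'])
np.savez('w.npz',im=im,d=d,K=K,E=E)
for t in sys.argv[2:]:
    print(t,[(np.round(x['position'],4).tolist(),round(x['conf'],2)) for x in cams.spot_point("wrist",t)[:2]])
    m=cams.masks_of("wrist",t)
    if m: np.save('m_%s.npy'%t,m[0]['pixels'])
cv2.imwrite('pics/%s.png'%sys.argv[1],im[:,:,::-1])
E
python3 look.py c amber amber_frosted amber_mid
```

```text
time: 11.6
tool_pos: [0.5381, -0.2996, 0.2458]
eef_rot: [-1.506, 0.489, -0.52]
force: [0.2, 0.0, 0.4]
grip_width: 0.997
11.6 [ 0.5381 -0.2996  0.2458] q [-0.63  0.34  1.44  0.01  1.35  0.01] F [0.2 0.  0.4] g 84.7
x [ 0.799 -0.601  0.017] y [ 0.02  -0.001 -1.   ] z [0.601 0.799 0.011] tilt 1.2
amber [([0.5242, -0.1858, 0.0005], 0.74), ([0.538, -0.2997, 0.0136], 0.61)]
amber_frosted [([0.5403, -0.2984, 0.0132], 0.72)]
amber_mid [([0.5386, -0.3013, 0.0482], 0.74)]
```

View pics/c.png

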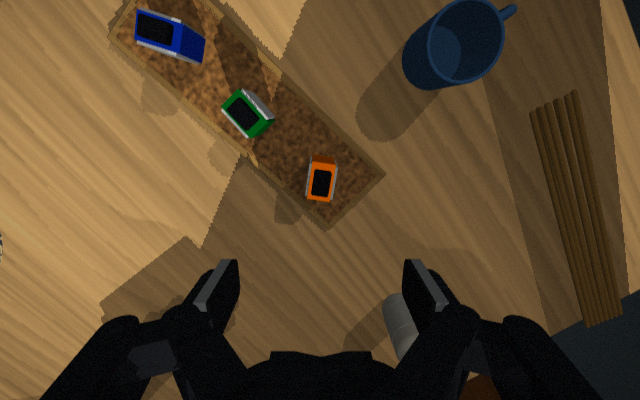

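The amber cell is at about (321,180), between the fingers and nearly square to them. Next I'll get its yaw from the top rim.

```bash
cat > yaw.py <<'E'
import numpy as np,cv2,sys
w=np.load('w.npz');im,K,E=w['im'],w['K'],w['E']
x0,x1,y0,y1=map(int,sys.argv[1:5])
def plane(uv,z):
    C=-E[:3,:3].T@E[:3,3];r=(np.c_[uv,np.ones(len(uv))]@np.linalg.inv(K).T)@E[:3,:3];return C+r*((z-C[2])/r[:,2])[:,None]
h=cv2.cvtColor(im,cv2.COLOR_RGB2HSV).astype(int);box=np.zeros(im.shape[:2],bool);box[y0:y1,x0:x1]=1
for n,m,z in(('orange',box&(h[...,0]<22)&(h[...,1]>190)&(h[...,2]>170),.080),('cap',box&(h[...,2]<45),.092)):
    m=cv2.morphologyEx(m.astype(np.uint8),cv2.MORPH_CLOSE,np.ones((3,3))) 
    c=max(cv2.findContours(m,cv2.RETR_EXTERNAL,cv2.CHAIN_APPROX_NONE)[0],key=cv2.contourArea)[:,0]
    P=plane(c.astype(float),z)[:,:2]*1000;(ctr,sz,a)=cv2.minAreaRect(P.astype(np.float32))
    b=cv2.boxPoints((ctr,sz,a));e=max((b[1]-b[0],b[2]-b[1]),key=np.linalg.norm)
    print(n,len(c),np.round(ctr,1),np.round(sz,1),'long axis yaw',np.degrees(np.arctan2(e[1],e[0])).round(1)%180)
E
python3 yaw.py 295 350 150 210
```

```text
orange 112 [ 540.2 -300.7] [44.7 27.1] long axis yaw 44.5
cap 77 [ 540.8 -299.4] [29.9 19.3] long axis yaw 44.4
```

```bash
python3 -m creep '[{"tx":-0.1,"tz":-0.1,"ty":6,"spin":0.15,"grip":8.5},{"tx":-0.1,"tz":-0.1,"ty":11,"spin":0.15,"grip":8.5},{"tx":-0.1,"tz":-0.1,"ty":16,"spin":0.15,"grip":8.5},{"tx":-0.1,"tz":-0.1,"ty":20.9,"spin":0.15,"grip":8.5},{"tx":-0.1,"tz":-0.1,"ty":20.9,"spin":0.15,"grip":8.5},{"tx":-0.1,"tz":-0.1,"ty":20.9,"spin":0.15,"grip":8.5}]'; python3 st.py; python3 look.py d
```

```text
time: 12.7
tool_pos: [0.5418, -0.3008, 0.0361]
eef_rot: [-1.473, 0.605, -0.636]
force: [-0.2, -0.3, 1.1]
grip_width: 0.995
12.7 [ 0.5418 -0.3008  0.0361] q [-0.63  0.57  1.64  0.01  0.91  0.16] F [-0.2 -0.3  1.1] g 84.6
x [ 0.701 -0.713  0.015] y [ 0.02  -0.001 -1.   ] z [0.713 0.701 0.014] tilt 1.2
```

View pics/d.png

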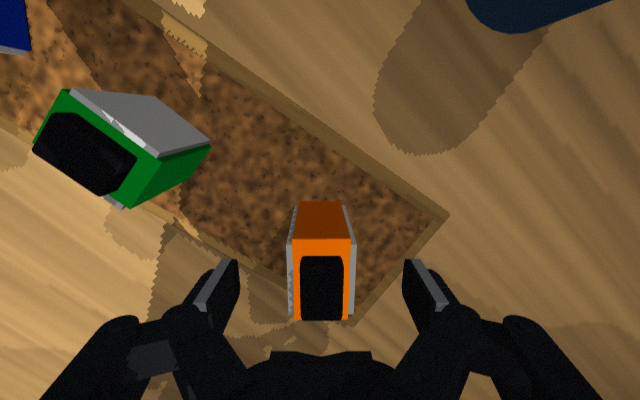

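The amber cell is square and centred between the pads, with its top at x 290–355 and y 240–320. Closing the fingers.

```bash
python3 -m creep '[{"tx":0,"tz":0,"ty":0,"spin":0,"grip":2},{"tx":0,"tz":0,"ty":0,"spin":0,"grip":2},{"tx":0,"tz":0,"ty":0,"spin":0,"grip":2},{"tx":0,"tz":0,"ty":0,"spin":0,"grip":2},{"tx":0,"tz":0,"ty":0,"spin":0,"grip":2},{"tx":0,"tz":0,"ty":0,"spin":0,"grip":2}]' 50; python3 st.py
```

```text
time: 13.5
tool_pos: [0.5414, -0.3006, 0.0357]
eef_rot: [-1.473, 0.605, -0.636]
force: [-0.2, 0.4, 6.0]
grip_width: 0.387
13.5 [ 0.5414 -0.3006  0.0357] q [-0.63  0.57  1.65  0.01  0.91  0.16] F [-0.2  0.4  6. ] g 32.9
x [ 0.7   -0.714  0.015] y [ 0.02  -0.001 -1.   ] z [0.713 0.701 0.014] tilt 1.2
```

```bash
python3 -m creep '[{"tx":0,"tz":0,"ty":-4,"spin":0,"grip":2},{"tx":0,"tz":0,"ty":-10,"spin":0,"grip":2},{"tx":0,"tz":0,"ty":-16,"spin":0,"grip":2},{"tx":0,"tz":0,"ty":-22,"spin":0,"grip":2},{"tx":0.3,"tz":6,"ty":-26,"spin":0,"grip":2},{"tx":0.6,"tz":12,"ty":-26,"spin":0,"grip":2},{"tx":0.9,"tz":18,"ty":-26,"spin":0,"grip":2},{"tx":1.2,"tz":24,"ty":-26,"spin":0,"grip":2},{"tx":1.5,"tz":30,"ty":-26,"spin":0,"grip":2},{"tx":1.8,"tz":36,"ty":-26,"spin":0,"grip":2},{"tx":2,"tz":42,"ty":-26,"spin":0,"grip":2}]'; python3 st.py
```

```text
time: 14.88
tool_pos: [0.8505, -0.0187, 0.2999]
eef_rot: [-1.473, 0.607, -0.634]
force: [0.2, -0.6, -1.3]
grip_width: 0.384
14.88 [ 0.8505 -0.0187  0.2999] q [-0.1   0.7   0.7   0.    1.73  0.69] F [ 0.2 -0.6 -1.3] g 32.6
x [ 0.7   -0.714  0.013] y [ 0.018 -0.    -1.   ] z [0.713 0.701 0.013] tilt 1.0
```

```bash
python3 -m creep '[{"tx":42,"tz":43,"ty":-12,"spin":0,"grip":2},{"tx":42,"tz":43,"ty":-12,"spin":0,"grip":2},{"tx":42,"tz":43,"ty":-12,"spin":0,"grip":2},{"tx":42,"tz":43,"ty":-12,"spin":0,"grip":2},{"tx":42,"tz":43,"ty":-12,"spin":0,"grip":2},{"tx":42,"tz":43,"ty":-12,"spin":0,"grip":2},{"tx":42,"tz":43,"ty":-12,"spin":0,"grip":2},{"tx":42,"tz":43,"ty":-12,"spin":0,"grip":2},{"tx":42,"tz":43,"ty":-12,"spin":0,"grip":2},{"tx":42,"tz":43,"ty":-12,"spin":0,"grip":2}]'; python3 st.py
```

```text
time: 16.12
tool_pos: [0.9872, -0.0142, 0.2628]
eef_rot: [-1.449, 0.559, -0.677]
force: [-0.4, 0.2, -1.8]
grip_width: 0.386
16.12 [ 0.9872 -0.0142  0.2628] q [-0.09  0.98  0.21  0.01  1.86  0.71] F [-0.4  0.2 -1.8] g 32.8
x [ 0.698 -0.713  0.057] y [ 0.08  -0.001 -0.997] z [0.711 0.701 0.056] tilt 4.6
```

```bash
python3 -m creep '[{"tx":52,"tz":53,"ty":6,"spin":0,"grip":2},{"tx":52,"tz":53,"ty":6,"spin":0,"grip":2},{"tx":52,"tz":53,"ty":6,"spin":0,"grip":2},{"tx":52,"tz":53,"ty":6,"spin":0,"grip":2},{"tx":52,"tz":53,"ty":6,"spin":0,"grip":2},{"tx":52,"tz":53,"ty":6,"spin":0,"grip":2}]'; python3 st.py
```

```text
time: 16.88
tool_pos: [1.0447, -0.0111, 0.1724]
eef_rot: [-1.424, 0.511, -0.72]
force: [-0.0, 1.0, -1.1]
grip_width: 0.381
16.88 [ 1.0447 -0.0111  0.1724] q [-0.08  1.08  0.22  0.01  1.71  0.72] F [-0.   1.  -1.1] g 32.4
x [ 0.694 -0.713  0.1  ] y [ 0.141 -0.002 -0.99 ] z [0.706 0.701 0.099] tilt 8.1
```

```bash
python3 -m creep '[{"tx":52,"tz":53,"ty":-8,"spin":0,"grip":2},{"tx":52,"tz":53,"ty":-8,"spin":0,"grip":2},{"tx":52,"tz":53,"ty":-8,"spin":0,"grip":2},{"tx":52,"tz":53,"ty":-8,"spin":0,"grip":2},{"tx":52,"tz":53,"ty":-8,"spin":0,"grip":2},{"tx":52,"tz":53,"ty":-8,"spin":0,"grip":2},{"tx":52,"tz":53,"ty":-8,"spin":0,"grip":2},{"tx":52,"tz":53,"ty":-8,"spin":0,"grip":2},{"tx":52,"tz":53,"ty":-8,"spin":0,"grip":2},{"tx":52,"tz":53,"ty":-8,"spin":0,"grip":2}]'; python3 st.py
```

```text
time: 18.12
tool_pos: [1.0739, -0.0076, 0.1631]
eef_rot: [-1.397, 0.461, -0.763]
force: [-0.1, 0.0, -1.4]
grip_width: 0.391
18.12 [ 1.0739 -0.0076  0.1631] q [-0.08  1.09  0.22  0.01  1.63  0.72] F [-0.1  0.  -1.4] g 33.2
x [ 0.686 -0.713  0.145] y [ 0.204 -0.002 -0.979] z [0.699 0.701 0.144] tilt 11.8
```

```bash
python3 -m creep '[{"tx":52,"tz":53,"ty":-8,"spin":0,"grip":2},{"tx":52,"tz":53,"ty":-8,"spin":0,"grip":2},{"tx":52,"tz":53,"ty":-8,"spin":0,"grip":2}]'; python3 st.py
python3 -m creep '[{"tx":52,"tz":53,"ty":-8,"spin":0,"grip":2},{"tx":52,"tz":53,"ty":-8,"spin":0,"grip":2},{"tx":52,"tz":53,"ty":-8,"spin":0,"grip":2}]'; python3 st.py
```

```text
time: 18.5
tool_pos: [1.0964, -0.0066, 0.1748]
eef_rot: [-1.369, 0.412, -0.805]
force: [-0.2, 0.3, -2.0]
grip_width: 0.381
18.5 [ 1.0964 -0.0066  0.1748] q [-0.08  1.09  0.22  0.02  1.57  0.72] F [-0.2  0.3 -2. ] g 32.4
x [ 0.675 -0.713  0.188] y [ 0.265 -0.003 -0.964] z [0.688 0.701 0.187] tilt 15.4
time: 18.88
tool_pos: [1.116, -0.0057, 0.1955]
eef_rot: [-1.341, 0.363, -0.845]
force: [1.0, 0.2, -2.0]
grip_width: 0.384
18.88 [ 1.116  -0.0057  0.1955] q [-0.07  1.07  0.22  0.02  1.52  0.72] F [ 1.   0.2 -2. ] g 32.6
x [ 0.662 -0.713  0.229] y [ 0.324 -0.003 -0.946] z [0.675 0.701 0.229] tilt 18.9
```

```bash
python3 -m creep '[{"tx":52,"tz":53,"ty":-8,"spin":0,"grip":2},{"tx":52,"tz":53,"ty":-8,"spin":0,"grip":2}]'; python3 st.py
python3 -m creep '[{"tx":52,"tz":53,"ty":-8,"spin":0,"grip":2},{"tx":52,"tz":53,"ty":-8,"spin":0,"grip":2}]'; python3 st.py
python3 -m creep '[{"tx":52,"tz":53,"ty":-8,"spin":0,"grip":2},{"tx":52,"tz":53,"ty":-8,"spin":0,"grip":2}]'; python3 st.py
```

```text
time: 19.12
tool_pos: [1.1335, -0.0052, 0.2176]
eef_rot: [-1.314, 0.317, -0.882]
force: [0.3, -0.0, -1.2]
grip_width: 0.381
19.12 [ 1.1335 -0.0052  0.2176] q [-0.07  1.06  0.22  0.03  1.48  0.72] F [ 0.3 -0.  -1.2] g 32.4
x [ 0.648 -0.713  0.268] y [ 0.379 -0.003 -0.925] z [0.66  0.701 0.268] tilt 22.3
time: 19.38
tool_pos: [1.1491, -0.0047, 0.2455]
eef_rot: [-1.285, 0.27, -0.92]
force: [-0.5, 0.0, -1.5]
grip_width: 0.386
19.38 [ 1.1491 -0.0047  0.2455] q [-0.07  1.04  0.21  0.03  1.44  0.72] F [-0.5  0.  -1.5] g 32.8
x [ 0.631 -0.713  0.306] y [ 0.434 -0.003 -0.901] z [0.643 0.701 0.307] tilt 25.7
time: 19.62
tool_pos: [1.1618, -0.0042, 0.2773]
eef_rot: [-1.257, 0.225, -0.955]
force: [-0.1, -0.5, -1.9]
grip_width: 0.38
19.62 [ 1.1618 -0.0042  0.2773] q [-0.07  1.02  0.21  0.03  1.4   0.72] F [-0.1 -0.5 -1.9] g 32.3
x [ 0.612 -0.713  0.342] y [ 0.485 -0.003 -0.875] z [0.624 0.701 0.344] tilt 29.0
```

```bash
python3 -m creep '[{"tx":0,"tz":0,"ty":0,"spin":0,"grip":2},{"tx":0,"tz":0,"ty":0,"spin":0,"grip":2},{"tx":0,"tz":0,"ty":0,"spin":0,"grip":2},{"tx":0,"tz":0,"ty":0,"spin":0,"grip":2},{"tx":0,"tz":0,"ty":0,"spin":0,"grip":2},{"tx":-21,"tz":-22,"ty":-17,"spin":0,"grip":2},{"tx":-21,"tz":-22,"ty":-17,"spin":0,"grip":2},{"tx":-21,"tz":-22,"ty":-17,"spin":0,"grip":2},{"tx":-21,"tz":-22,"ty":-17,"spin":0,"grip":2},{"tx":-21,"tz":-22,"ty":-17,"spin":0,"grip":2},{"tx":-21,"tz":-22,"ty":-17,"spin":0,"grip":2}]'; python3 st.py
```

```text
time: 21.0
tool_pos: [0.8105, -0.0082, 0.2783]
eef_rot: [-1.258, 0.226, -0.954]
force: [-0.4, 0.5, -2.1]
grip_width: 0.381
21.0 [ 0.8105 -0.0082  0.2783] q [-0.12  0.37  1.44  0.08  0.83  0.64] F [-0.4  0.5 -2.1] g 32.4
x [ 0.613 -0.713  0.341] y [ 0.483 -0.004 -0.875] z [0.625 0.702 0.342] tilt 28.9
```

```bash
python3 -m creep '[{"tx":-25,"tz":-24.5,"ty":-10.5,"spin":0,"grip":2},{"tx":-25,"tz":-24.5,"ty":-10.5,"spin":0,"grip":2},{"tx":-25,"tz":-24.5,"ty":-10.5,"spin":0,"grip":2},{"tx":-25,"tz":-24.5,"ty":-10.5,"spin":0,"grip":2},{"tx":-25,"tz":-24.5,"ty":-10.5,"spin":0,"grip":2},{"tx":-25,"tz":-24.5,"ty":-10.5,"spin":0,"grip":2},{"tx":-25,"tz":-24.5,"ty":-10.5,"spin":0,"grip":2}]'; python3 st.py
```

```text
time: 21.88
tool_pos: [0.45, -0.0003, 0.1983]
eef_rot: [-1.259, 0.232, -0.951]
force: [0.6, 0.6, -0.9]
grip_width: 0.383
21.88 [ 4.500e-01 -3.000e-04  1.983e-01] q [-0.27 -0.09  2.23  0.25  0.53  0.35] F [ 0.6  0.6 -0.9] g 32.6
x [ 0.615 -0.713  0.337] y [ 0.478 -0.002 -0.878] z [0.627 0.701 0.34 ] tilt 28.6
```

```bash
python3 -m creep '[{"tx":-18,"tz":-19,"ty":-14,"spin":0,"grip":2},{"tx":-18,"tz":-19,"ty":-14,"spin":0,"grip":2},{"tx":-18,"tz":-19,"ty":-14,"spin":0,"grip":2}]'; python3 st.py
python3 -m creep '[{"tx":-18,"tz":-19,"ty":-10,"spin":0,"grip":2},{"tx":-18,"tz":-19,"ty":-10,"spin":0,"grip":2}]'; python3 st.py
```

```text
time: 22.25
tool_pos: [0.2991, -0.0108, 0.2154]
eef_rot: [-1.267, 0.238, -0.948]
force: [-0.8, -1.4, -2.4]
grip_width: 0.385
22.25 [ 0.2991 -0.0108  0.2154] q [-0.73 -0.5   2.37  0.4   0.92 -0.13] F [-0.8 -1.4 -2.4] g 32.7
x [ 0.616 -0.714  0.334] y [ 0.471 -0.007 -0.882] z [0.632 0.701 0.332] tilt 28.1
time: 22.5
tool_pos: [0.2544, -0.0314, 0.2124]
eef_rot: [-1.294, 0.291, -0.925]
force: [0.1, -0.3, -2.0]
grip_width: 0.385
22.5 [ 0.2544 -0.0314  0.2124] q [-1.16 -0.59  2.37  0.42  1.2  -0.47] F [ 0.1 -0.3 -2. ] g 32.8
x [ 0.623 -0.722  0.299] y [ 0.421 -0.012 -0.907] z [0.659 0.691 0.296] tilt 24.9
```

```bash
python3 -m creep '[{"tx":4,"tz":8.5,"ty":14,"spin":0,"grip":2},{"tx":4,"tz":8.5,"ty":14,"spin":0,"grip":2},{"tx":4,"tz":8.5,"ty":14,"spin":0,"grip":2},{"tx":4,"tz":8.5,"ty":14,"spin":0,"grip":2}]'; python3 st.py
python3 -m creep '[{"tx":-15,"tz":-16,"ty":0.5,"spin":0,"grip":2},{"tx":-15,"tz":-16,"ty":0.5,"spin":0,"grip":2}]'; python3 st.py
```

```text
time: 23.0
tool_pos: [0.3915, -0.0075, 0.1376]
eef_rot: [-1.29, 0.291, -0.929]
force: [0.1, -2.2, -0.4]
grip_width: 0.386
23.0 [ 0.3915 -0.0075  0.1376] q [-0.33 -0.04  2.37  0.32  0.41  0.22] F [ 0.1 -2.2 -0.4] g 32.8
x [ 0.621 -0.724  0.3  ] y [ 0.424 -0.011 -0.905] z [0.659 0.689 0.3  ] tilt 25.1
time: 23.25
tool_pos: [0.3356, -0.0069, 0.153]
eef_rot: [-1.315, 0.34, -0.88]
force: [0.0, 0.0, -1.2]
grip_width: 0.384
23.25 [ 0.3356 -0.0069  0.153 ] q [-0.4  -0.18  2.37  0.25  0.62  0.23] F [ 0.   0.  -1.2] g 32.6
x [ 0.644 -0.722  0.253] y [ 0.364 -0.001 -0.931] z [0.673 0.692 0.262] tilt 21.3
```

```bash
python3 -m creep '[{"tx":-13.5,"tz":-14,"ty":8.5,"spin":0,"grip":2},{"tx":-13.5,"tz":-14,"ty":8.5,"spin":0,"grip":2}]'; python3 st.py
python3 -m creep '[{"tx":-13.5,"tz":-14,"ty":9.5,"spin":0,"grip":2},{"tx":-13.5,"tz":-14,"ty":9.5,"spin":0,"grip":2}]'; python3 st.py
```

```text
time: 23.5
tool_pos: [0.3106, -0.0105, 0.1546]
eef_rot: [-1.335, 0.373, -0.859]
force: [-0.1, 0.0, -1.9]
grip_width: 0.385
23.5 [ 0.3106 -0.0105  0.1546] q [-0.44 -0.22  2.37  0.21  0.69  0.23] F [-0.1  0.  -1.9] g 32.8
x [ 0.65  -0.724  0.229] y [ 0.328 -0.005 -0.945] z [0.685 0.69  0.234] tilt 19.1
time: 23.75
tool_pos: [0.281, -0.0132, 0.1569]
eef_rot: [-1.354, 0.409, -0.83]
force: [-0.2, -1.1, -1.6]
grip_width: 0.385
23.75 [ 0.281  -0.0132  0.1569] q [-0.49 -0.27  2.37  0.19  0.79  0.2 ] F [-0.2 -1.1 -1.6] g 32.7
x [ 0.66  -0.725  0.198] y [ 0.285 -0.003 -0.959] z [0.695 0.689 0.205] tilt 16.6
```

```bash
python3 -m creep '[{"tx":3.5,"tz":5,"ty":7,"spin":0,"grip":2},{"tx":3.5,"tz":5,"ty":7,"spin":0,"grip":2}]'
python3 -m creep '[{"tx":-15,"tz":-15,"ty":0,"spin":0,"grip":2},{"tx":-15,"tz":-15,"ty":0,"spin":0,"grip":2}]'; python3 st.py
python3 -m creep '[{"tx":-15,"tz":-15,"ty":0,"spin":0,"grip":2},{"tx":-15,"tz":-15,"ty":0,"spin":0,"grip":2}]'; python3 st.py
```

```text
time: 24.0
tool_pos: [0.3632, -0.0051, 0.108]
eef_rot: [-1.352, 0.403, -0.837]
force: [0.5, -0.2, -1.5]
grip_width: 0.381
time: 24.25
tool_pos: [0.2935, -0.0007, 0.1308]
eef_rot: [-1.373, 0.445, -0.799]
force: [0.3, -0.2, -0.7]
grip_width: 0.382
24.25 [ 0.2935 -0.0007  0.1308] q [-0.36 -0.15  2.38  0.13  0.69  0.36] F [ 0.3 -0.2 -0.7] g 32.4
x [ 0.669 -0.725  0.166] y [ 0.24  -0.    -0.971] z [0.704 0.689 0.174] tilt 13.9
time: 24.5
tool_pos: [0.215, 0.0023, 0.1714]
eef_rot: [-1.387, 0.461, -0.783]
force: [0.3, -0.9, -0.5]
grip_width: 0.385
24.5 [0.215  0.0023 0.1714] q [-0.54 -0.43  2.37  0.13  1.01  0.21] F [ 0.3 -0.9 -0.5] g 32.7
x [ 0.673 -0.723  0.153] y [ 0.218 -0.003 -0.976] z [0.706 0.69  0.155] tilt 12.6
```

```bash
python3 -m creep '[{"tx":8.5,"tz":9,"ty":10,"spin":0,"grip":2},{"tx":8.5,"tz":9,"ty":10,"spin":0,"grip":2},{"tx":8.5,"tz":9,"ty":10,"spin":0,"grip":2}]'
python3 -m creep '[{"tx":-13,"tz":-13,"ty":7,"spin":0,"grip":2},{"tx":-13,"tz":-13,"ty":7,"spin":0,"grip":2}]'; python3 st.py
python3 -m creep '[{"tx":-12.5,"tz":-13,"ty":11,"spin":0,"grip":2},{"tx":-12.5,"tz":-13,"ty":11,"spin":0,"grip":2}]'; python3 st.py
python3 -m creep '[{"tx":-12.5,"tz":-13,"ty":11,"spin":0,"grip":2},{"tx":-12.5,"tz":-13,"ty":11,"spin":0,"grip":2}]'; python3 st.py
```

```text
time: 24.88
tool_pos: [0.363, 0.0014, 0.1012]
eef_rot: [-1.383, 0.457, -0.792]
force: [-1.4, 0.2, -1.1]
grip_width: 0.385
time: 25.12
tool_pos: [0.3107, 0.0072, 0.0796]
eef_rot: [-1.408, 0.504, -0.752]
force: [0.0, -0.4, -1.6]
grip_width: 0.382
25.12 [0.3107 0.0072 0.0796] q [-0.25  0.07  2.38  0.08  0.53  0.5 ] F [ 0.  -0.4 -1.6] g 32.5
x [ 0.678 -0.726  0.118] y [ 0.168 -0.003 -0.986] z [0.716 0.688 0.12 ] tilt 9.7
time: 25.38
tool_pos: [0.3013, 0.0111, 0.0655]
eef_rot: [-1.432, 0.54, -0.721]
force: [0.0, -0.3, -1.3]
grip_width: 0.384
25.38 [0.3013 0.0111 0.0655] q [-0.22  0.12  2.37  0.04  0.53  0.56] F [ 0.  -0.3 -1.3] g 32.6
x [ 0.682 -0.726  0.087] y [ 0.12  -0.006 -0.993] z [0.721 0.688 0.083] tilt 6.9
time: 25.62
tool_pos: [0.289, 0.0172, 0.0514]
eef_rot: [-1.457, 0.579, -0.687]
force: [-0.0, 0.2, -1.4]
grip_width: 0.385
25.62 [0.289  0.0172 0.0514] q [-0.18  0.17  2.38  0.01  0.53  0.62] F [-0.   0.2 -1.4] g 32.8
x [ 0.686 -0.726  0.054] y [ 0.069 -0.01  -0.998] z [0.724 0.688 0.043] tilt 4.0
```

```bash
python3 -m creep '[{"tx":-11,"tz":-11.5,"ty":2,"spin":0,"grip":2},{"tx":-11,"tz":-11.5,"ty":2,"spin":0,"grip":2}]'; python3 st.py
```

```text
time: 25.88
tool_pos: [0.2419, 0.025, 0.0859]
eef_rot: [-1.479, 0.612, -0.658]
force: [0.3, -0.2, -1.6]
grip_width: 0.38
25.88 [0.2419 0.025  0.0859] q [-0.17  0.02  2.38 -0.02  0.72  0.66] F [ 0.3 -0.2 -1.6] g 32.3
x [ 0.687 -0.726  0.028] y [ 0.025 -0.014 -1.   ] z [0.726 0.688 0.008] tilt 1.6
```

```bash
python3 -m creep '[{"tx":2,"tz":6,"ty":-6,"spin":0,"grip":2},{"tx":2,"tz":6,"ty":-12,"spin":0,"grip":2},{"tx":2,"tz":6,"ty":-18,"spin":0,"grip":2},{"tx":2,"tz":6,"ty":-24,"spin":0,"grip":2},{"tx":3,"tz":10,"ty":-26.5,"spin":0,"grip":2},{"tx":9,"tz":34.5,"ty":-26.5,"spin":0.1,"grip":2},{"tx":9,"tz":34.5,"ty":-26.5,"spin":0.2,"grip":2},{"tx":9,"tz":34.5,"ty":-26.5,"spin":0.3,"grip":2},{"tx":9,"tz":34.5,"ty":-26.5,"spin":0.41,"grip":2},{"tx":9,"tz":34.5,"ty":-26.5,"spin":0.41,"grip":2},{"tx":9,"tz":34.5,"ty":-26.5,"spin":0.41,"grip":2}]'; python3 st.py; python3 look.py e viewer beam_mid
```

```text
time: 27.25
tool_pos: [0.5472, 0.2006, 0.3553]
eef_rot: [-1.353, 0.925, -0.971]
force: [-1.4, -0.2, -1.4]
grip_width: 0.382
27.25 [0.5472 0.2006 0.3553] q [ 0.25  0.23  1.34 -0.02  1.56  1.47] F [-1.4 -0.2 -1.4] g 32.5
x [ 0.342 -0.939  0.022] y [ 0.024 -0.015 -1.   ] z [0.939 0.342 0.018] tilt 1.6
viewer [([0.5547, 0.1965, 0.0018], 0.98)]
beam_mid [([0.548, 0.1969, 0.1269], 0.94)]
```

View pics/e.png

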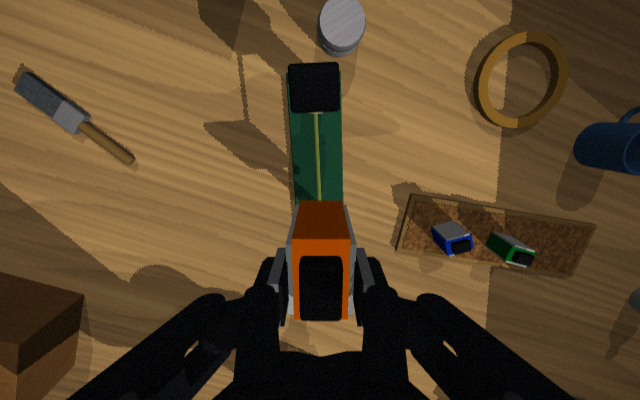

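The view shows the amber cell gripped by its white plates, at x 290–350 and y 200–320. The lamp is at (315,87), and the beam runs as a yellow line from (316,112) to (319,200). I'll fit the beam and the held cell.

Run:
```python
import numpy as np,cv2
w=np.load('w.npz');im,K,E,d=w['im'],w['K'],w['E'],w['d']
def plane(uv,z):
    C=-E[:3,:3].T@E[:3,3];r=(np.c_[uv,np.ones(len(uv))]@np.linalg.inv(K).T)@E[:3,:3];return C+r*((z-C[2])/r[:,2])[:,None]
h=cv2.cvtColor(im,cv2.COLOR_RGB2HSV).astype(int)
sub=h[116:198,305:330];y,x=np.nonzero((sub[...,0]<35)&(sub[...,1]>60)&(sub[...,2]>90))
print(len(x));P=plane(np.c_[x+305.,y+116.],.13)[:,:2]
vx,vy,px,py=cv2.fitLine(P.astype(np.float32),cv2.DIST_HUBER,0,.01,.01).ravel()
print('beam yaw',np.degrees(np.arctan2(vy,vx)).round(2)%180,px,py,'ends',P[P[:,0].argmin()],P[P[:,0].argmax()])
v,n=np.array([vx,vy]),np.array([-vy,vx])
for b in([.549,.1985],[.5547,.1965],[.548,.1969]):print(b,'offset from beam mm',1000*((np.array(b)-[px,py])@n))
# depth points of lamp head top
m=np.load('m_viewer.npy');vv,uu=np.nonzero(m&(d>0));z=d[vv,uu]
Q=(np.c_[(uu-K[0,2])*z/K[0,0],(vv-K[1,2])*z/K[1,1],z]-E[:3,3])@E[:3,:3]
q=Q[(Q[:,2]>.152)&(Q[:,2]<.168)];r=cv2.minAreaRect((q[:,:2]*1000).astype(np.float32));print('lamp top',len(q),r)
b=Q[(Q[:,2]>.006)&(Q[:,2]<.018)];print('base',cv2.minAreaRect((b[:,:2]*1000).astype(np.float32)))
# held cell rim
box=np.zeros(im.shape[:2],bool);box[236:325,285:360]=1
for nme,mm,zz in(('rim',box&(h[...,0]<22)&(h[...,1]>190)&(h[...,2]>200),.3553-.0217+.066),):
    c=max(cv2.findContours(mm.astype(np.uint8),0,1)[0],key=cv2.contourArea)[:,0];R=plane(c.astype(float),zz)[:,:2]*1000
    print(nme,cv2.minAreaRect(R.astype(np.float32)))
```

```text
97
beam yaw 22.43 0.5583427 0.2039096 ends [0.51472664 0.1854448 ] [0.61724437 0.22827573]
[0.549, 0.1985] offset from beam mm -1.4360589329975333
[0.5547, 0.1965] offset from beam mm -5.459419900633615
[0.548, 0.1969] offset from beam mm -2.5335241620319735
lamp top 2468 ((647.0856323242188, 240.44393920898438), (55.124725341796875, 60.08683395385742), 22.68915557861328)
base ((576.6874389648438, 211.29763793945312), (224.8773651123047, 90.05130004882812), 22.48841667175293)Traceback (most recent call last):
  File "<stdin>", line 20, in <module>
ValueError: max() iterable argument is empty
```

```bash
python3 -m creep '[{"tx":-0.2,"tz":-0.3,"ty":4,"spin":-0.04,"grip":2},{"tx":-0.3,"tz":-0.4,"ty":9,"spin":-0.04,"grip":2},{"tx":-0.4,"tz":-0.6,"ty":14,"spin":-0.04,"grip":2},{"tx":-0.4,"tz":-0.6,"ty":18,"spin":-0.04,"grip":2},{"tx":-0.4,"tz":-0.6,"ty":21,"spin":-0.04,"grip":2},{"tx":-0.4,"tz":-0.6,"ty":23.8,"spin":-0.04,"grip":2},{"tx":-0.4,"tz":-0.6,"ty":23.8,"spin":-0.04,"grip":2},{"tx":-0.4,"tz":-0.6,"ty":23.8,"spin":-0.04,"grip":2}]'; python3 st.py
python3 look.py f amber_mid
python3 - <<'E'
from cell import env,cams
import cv2,numpy as np
ims=[]
for c in("scene","side"):
    im,d=cams.grab_frame(c)
    k=cams.get_calibration(c);p=np.array(k['K'])@(np.array(k['extrinsics'])@[.546,.199,.13,1])[:3];u,v=(p[:2]/p[2]).astype(int)
    ims.append(cv2.resize(im[v-50:v+50,u-65:u+65],None,fx=3,fy=3,interpolation=2))
    for t in("amber","amber_mid","beam_mid","green","blue"):
        print(c,t,[(np.round(x['position'],3).tolist(),round(x['conf'],2)) for x in cams.spot_point(c,t)[:2]])
w=cv2.imread('pics/f.png');a=np.hstack(ims)[:,:,::-1];cv2.imwrite('pics/g.png',np.vstack([a,cv2.resize(w[:,100:540],(436,290)).repeat(1,1) if 0 else cv2.resize(w,(780,300))]))
E
```

```text
time: 28.5
tool_pos: [0.5475, 0.1988, 0.119]
eef_rot: [-1.364, 0.893, -0.943]
force: [0.6, -0.2, -0.6]
grip_width: 0.382
28.5 [0.5475 0.1988 0.119 ] q [ 0.24  0.41  1.66 -0.02  1.04  1.44] F [ 0.6 -0.2 -0.6] g 32.4
x [ 0.378 -0.926  0.023] y [ 0.027 -0.014 -1.   ] z [0.925 0.378 0.02 ] tilt 1.8
amber_mid []
scene amber [([0.548, 0.197, 0.094], 0.6)]
scene amber_mid [([0.546, 0.196, 0.133], 0.67)]
scene beam_mid [([0.55, 0.198, 0.13], 0.82)]
scene green [([0.517, -0.188, 0.011], 0.81)]
scene blue [([0.506, -0.073, 0.014], 0.82), ([0.518, -0.187, 0.009], 0.43)]
side amber [([0.547, 0.2, 0.093], 0.62)]
side amber_mid [([0.546, 0.2, 0.137], 0.51)]
side beam_mid [([0.548, 0.199, 0.128], 0.84)]
side green [([0.517, -0.189, 0.017], 0.51)]
side blue [([0.505, -0.074, 0.013], 0.64)]
```

View pics/g.png

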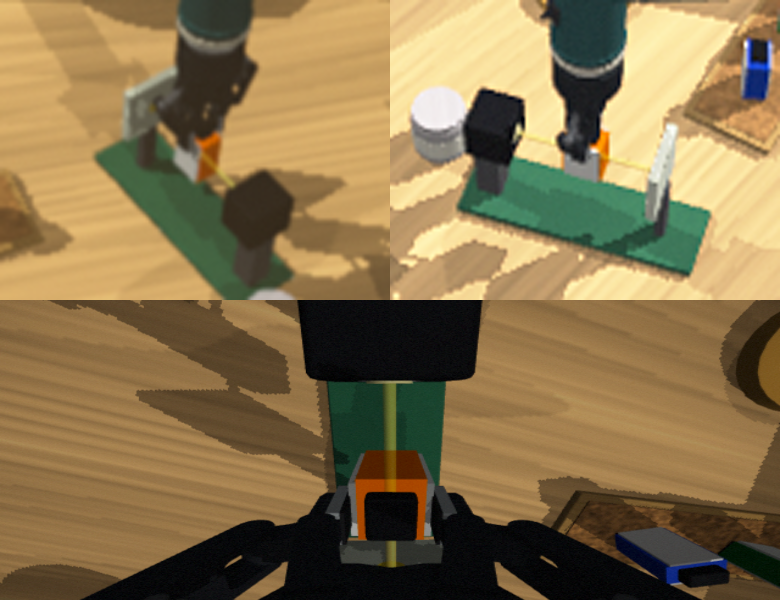

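The beam (x≈390 in the wrist view) enters and leaves through the middle of the orange windows, and both room views show it square and clear of the lamp and screen. Settling briefly, then handing in.

```bash
python3 -m creep '[{"tx":0,"tz":0,"ty":0.1,"spin":0,"grip":2},{"tx":0,"tz":0,"ty":0.1,"spin":0,"grip":2},{"tx":0,"tz":0,"ty":0.1,"spin":0,"grip":2},{"tx":0,"tz":0,"ty":0.1,"spin":0,"grip":2}]'; python3 st.py; python3 -c "
from cell import job;print(job.sign_off())"
```

```text
time: 29.75
tool_pos: [0.5468, 0.1988, 0.1166]
eef_rot: [-1.366, 0.894, -0.942]
force: [-0.4, -0.5, -1.2]
grip_width: 0.386
29.75 [0.5468 0.1988 0.1166] q [ 0.24  0.42  1.67 -0.02  1.04  1.44] F [-0.4 -0.5 -1.2] g 32.8
x [ 0.378 -0.925  0.023] y [ 0.025 -0.014 -1.   ] z [0.925 0.379 0.018] tilt 1.7
the job is handed in; nothing more can be done
None
```

I handed the job in at 29.75 s with the amber cell still held upright in the beam; the sign-off reports no verdict.

- **Grip and tip:** I gripped the cell by its frosted faces at 50 N. The move rows can't tilt the tool directly, so I pushed the arm to its outward reach limit until the tool leaned to about 29°. It stayed above 25° for several seconds, including a 0.6 s still hold. Pushing against the inward limit then brought it level again. I read the tilt from the tool pose, not from the cell itself.
- **Last tool readings:** Tool tilt was 1.7°, against 1.2° when I gripped the upright cell. The yaw was 22.3°, against 22.4° fitted for the beam. By the tool pose, the window centre is about 0.5 mm off the beam line sideways and within a few mm of 130 mm high.
- **Camera checks:** Just before the final small move, the networks put the window centre at (0.546, 0.196–0.200, 0.133–0.137), against the beam's middle at about (0.548, 0.198, 0.13). The pictures show the beam passing through both windows, with the lamp and screen clear of the gripper. Green and blue read within 3 mm of their starting spots; I did not re-measure the mug, cane coil, glue, tin and brush.
- **Disagreements:** The side camera read the window centre 3–7 mm higher than the tool pose implied, still inside the 15 mm limit. One wrist-camera look for the window centre found nothing, because the gripper hides it.

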